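# Hold a spread snap ring at the groove of a pump shaft

## Task

The vacuum pump's shaft stands upright in the service block: first draw the T-handled pin up out of the bore in the shaft's end and park it hanging upright in the open notch on the side of the block, and let go of it. Then take the snap-ring pliers by both handles, squeeze them fully to spread the snap ring on their tips, and keeping it spread, bring it over the shaft's end and slide it level down the shaft to the groove, just above the shoulder, without pressing hard on it. Finish holding it there, still squeezed and spread around the groove (do not let go), and leave the other things on the bench where they are.

Things in the scene. Friction and masses are not known exactly. Their poses are not given: they have to be found in the camera images.
- fixture: Fixed aluminium service block, 90 x 90 mm, 50 mm high, a steel pump shaft upright in its middle, a 12 mm thick, 50 mm wide ledge with a notch on its +x side. Origin on the bench under the block's centre, on the shaft's axis, z up.
- groove (a point): Point on the shaft's axis at mid height of the groove, 72.5 mm above the bench, axes as the block's. The groove is 37 mm in diameter, from 68 to 77 mm above the bench. Below it is the shoulder, 54 mm in diameter, from 50 to 68 mm.
- shaft_end (a point): Point on the shaft's axis at its top end, 110 mm above the bench. Above the groove the shaft is 40 mm in diameter (77 to 96 mm above the bench), then tapers to 27 mm at the end. A bore 14 mm in diameter goes 42 mm down its axis.
- notch (a point): Where the pin's axis should stand when parked: 77 mm from the shaft's axis along the block's +x, at the height of the ledge's top (50 mm above the bench, level with the block's top). The notch is 14 mm wide, runs along the block's x, is open above, below and at the ledge's far end (x = 91 mm), closed at x = 65.5 mm.
- pin: Loose steel locating pin with a T handle, 0.08 to 0.17 kg, in the shaft's bore at the start, turned anyhow. Origin on its axis under the collar, z up. Shank 10 mm diameter, 40 mm long, below the origin; collar 28 mm diameter, 6 mm thick, rests on the shaft's end and, parked, on the ledge; stem 12 mm diameter up to the cross bar.
- pin_bar (a point): Centre of the pin's cross bar, 31 mm above the pin's origin. The bar is 64 mm long (along the pin's x), 12 mm wide (y), 12 mm high, from 25 to 37 mm above the origin. It is longer than the spread ring is wide.
- pliers: Loose snap-ring pliers, about 0.29 kg, lying flat on the bench, a steel snap ring already hooked on their tips (it does not come off). Origin at the pivot, on the underside; x points along the pliers from handles to ring, z up. Centre of mass about x = -30 mm. Nothing of pliers or ring reaches below the underside.
- ring (a point): Centre of the fully spread ring at mid thickness, fixed in the pliers' frame at x = 77.9 mm, y = 0, 3.5 mm above the underside. Ring 4 mm thick, its bar 5 mm wide; released it is 38 mm across inside (too small for the shaft), fully spread a 46 mm diameter shaft just passes.
- grip (a point): Point midway between the handles at x = -50 mm in the pliers' frame, 22 mm above the underside, level with their top: take them here, fingers closing along the pliers' y. Handles: black rubber, 22 mm high, 9 mm thick, from x = -20 to -105 mm; released they splay by 0.25 rad each, 53 mm over the outer faces here and 79 mm at the ends.
- jaw_l (a joint): Turn of one plier lever (rad): 0 released, 0.25 squeezed to the firm stop, ring fully spread, outer handle faces parallel and 28 mm apart. The other lever turns equally the other way. A spring resists with about 3 N (released) to 9 N (full) on each handle at the grip point.
- bearing: Bystander: ball bearing ring, 40 mm diameter, 14 mm high, lying flat. Origin under its centre.
- vane: Bystander: grey pump vane, a block 50 x 22 x 36 mm. Origin under its centre.
- grease_jar: Bystander: jar 56 mm in diameter, 55 mm high. Origin under its centre.
- beaker: Bystander: glass beaker 68 mm in diameter, 85 mm high. Origin under its centre.
- screwdriver: Bystander: screwdriver 190 mm long, lying along its x.
- wrench: Bystander: wrench 170 mm long, lying along its x.
- vial: Bystander: small vial 28 mm in diameter, 50 mm high. Origin under its centre.
Not all that is in view belongs to the job. Leave any red or yellow look-alike of the pliers alone.

How it is judged:
By the outcome, as a careful person would: the job done as asked, in the order asked, and still so for the second after the job is handed in, while the arm keeps its last pose, push and grip.
It also fails if it takes over 72 s, if anything falls off the work surface, if the arm or the gripper's body presses on something with over 40 N, if the wrist force passes 120 N, or if a joint passes its speed limit or range.

## Robot

A 7-joint arm with a two-finger parallel gripper is mounted at the origin on the work surface. World frame = base frame: x ahead of the robot, y to its left, z up, the work surface at z = 0. Lengths are in m, angles in rad, forces in N, time in s.
With the tool pointing down it reaches from about 0.4 to 0.925 m from the base axis. Payload 4.1 kg.
Tool frame: the origin (TCP) lies on the centre line of the jaws, within the pads' length; the fingertips stand 14 mm ahead of it and the grasp point (between the pads) lies 5 mm behind it; x points along the fingers, z is the direction in which the jaws open and shut, and the axes are right-handed (so a half turn about x gives the same grasp; the last joint's range is limited). The gripper opens to 85 mm and grips with 20 to 120 N. Pads are 22 mm wide; open, the fingers measure 114 mm over their backs; the gripper's body (76 mm by 85 mm) begins 54 mm behind the grasp point. The pads swing forward as they close: fully open they stand 13 mm farther back than shut.
Start: joints at [-1.225, 0.398, 0.045, 1.537, -0.019, 1.207, -0.051], TCP at [0.28, 0.587, 0.245] pointing down, gripper open.
Joint ranges: [-2.82, 2.82], [-0.49, 2.23], [-1.37, 1.46], [0, 2.46], [-1.36, 4.5], [0.23, 2], [-2.94, 2.94]. Speed limits (rad/s): [2.57, 2.57, 3.14, 3.14, 3.14, 3.14, 3.14].

## Interface

Orientations are given as a unit quaternion [x, y, z, w].
In Python, from bench import sensors, vision, env gives the robot as it stands.
- The arm moves only by the tool apply_moves, never from a script. Its argument "plan" is a list of rows, each a list of 7 numbers: the shift along the world's x, y, z in units of 60 mm (1.0 is 60 mm), then the turn, a rotation vector about the world's x, y, z in units of 6 degrees (1.0 is 6 degrees), then the closure in counts, from 0 (fully open) to 255 (shut). In form: [[x, y, z, rx, ry, rz, jaw], ...]. A call has 1 to 12 rows; each row is the pose to reach, as a shift and turn from the pose commanded when the call began; what a row does not reach only later rows make up. A row lasts 1/8 s, in which the tool goes at most 62.5 mm and 10.7 degrees, less where a joint would pass 70% of its speed; a pose out of reach is approached as far as the arm can. A call with a gripper value outside its range is refused whole. The fingers move at their own pace and stop on an object; the grip force is fixed at half the most. Time passes only in rows, so rows that repeat a pose let the fingers close. It gives the time, the measured TCP pose, the force and the opening at its end, in the units of the state.
- sensors.get_state(): the state, without advancing time (a new reading comes with each control period).
- vision.snapshot(name): name is "scene" or "top"; returns a dict with "color" (400x640x3 uint8, red, green, blue), "intrinsics" (3x3 intrinsics, pixels), "D" ([k1, k2, p1, p2, k3] as OpenCV has them; the pictures are not rectified), "R" (3x3) and "t" (3): a world point X has camera coordinates R X + t. Camera axes: x right, y down, z forward; pixel columns grow to the right and rows downward; lengths in m; the calibration is good to about 2 mm. A picture is of the moment at which its call begins. There is no depth.
- env.hand_in(): hands the job in, once; it reports no verdict.
Trained networks look in a picture, given as the dict that the camera call returned (one of the last four; its "shot" number tells which), for a name from the list of things; names that differ only in an ending like _2 or _b are one class to them, and where a whole thing is asked for, a point or a joint stands for the part that bears it (a point fixed in the world has none). Each returns a list of dicts, best first, with "score" (0 to 1); they miss things now and then, are a little off and sometimes report something else, mostly with a low value. They report only what shows in the picture. A call takes as long as a camera call. They do not tell look-alikes from the thing itself.
- vision.find_in(picture, query): "bbox" ([left, top, right, bottom] in pixels, round what is visible of it).
- vision.trace(picture, query): "pixels" (400x640 bool, what is visible of it) and "bbox" ([left, top, right, bottom] in pixels, round what is visible of it).
The state is a dict: "time_s": time; "q": joint angles; "qd": joint speeds; "tau": joint torques, N m; "tool_pos": TCP position; "tool_rot": TCP orientation; "wrist_force": force on the tool from outside, world axes, zero at the start; "torque": the same for the moment, N m; "width": opening from 0.0 (shut) to 1.0 (fully open).
Only numpy, scipy, OpenCV 4.12 (cv2) and the standard library are available. Lean on these libraries where they do the work, as an engineer would, in place of code of your own. Each camera call takes 0.05 s, during which the arm holds its last target. There are 200 camera calls.

## Working session

There is one attempt and no reset: what is moved stays moved. The work goes in short steps, Python scripts to look and compute and a tool call to move; the robot and the scene stay as the last step left them, time stands still between calls to the robot, and variables do not carry over. Pictures are saved under pics/ and viewed, about 8 in all and at most 12, crops included, and the job is handed in when it is done.

Besides the shell and the picture viewer there is one more tool, called after "Call:" as name(argument=value, ...), one argument or row to a line, values as JSON. apply_moves: Moves the arm, as the interface text tells. Its arguments: {"type":"object","properties":{"plan":{"type":"array"}},"required":["plan"]}

```bash
mkdir -p pics; ls; python3 - <<'E'
from bench import sensors, vision
import cv2, numpy as np
s=sensors.get_state(); print(s['time_s'],s['tool_pos'],s['tool_rot'],s['width'],s['wrist_force'])
for n in ('scene','top'):
    p=vision.snapshot(n); cv2.imwrite(f'pics/{n}0.png',p['color'][:,:,::-1])
    print(n,p['intrinsics'].tolist(),p['D'],p['R'].tolist(),p['t'].tolist())
    for q in ('fixture','pin','pliers','ring'):
        print(q,[(np.round(d['bbox'],1).tolist(),round(d['score'],2)) for d in vision.find_in(p,q)])
E
```

```text
pics
0.0 [0.27938818 0.58622586 0.24426363] [-0.37782053  0.59850034  0.37704867  0.5973971 ] 0.9991231594935059 [ 0.18509301 -0.03713678 -0.256208  ]
scene [[364.0902524687951, 0.0, 315.8771087831431], [0.0, 364.0902524687951, 193.21739536899233], [0.0, 0.0, 1.0]] [0.02502319 0.         0.         0.         0.        ] [[-0.848652888779339, 0.5289464122587961, -0.0019918145070981393], [0.2780551016254439, 0.44290785663560767, -0.8523602471904212], [-0.4499707044092394, -0.7239118202440127, -0.5229512804119072]] [0.44909369917986325, -0.042357863787716034, 1.225037742206016]
fixture [([298.4, 243.5, 369.8, 302.0], 0.96), ([329.9, 216.0, 342.9, 231.8], 0.26)]
pin [([336.7, 222.9, 351.1, 248.9], 0.6)]
pliers [([324.5, 165.2, 375.5, 190.0], 0.97), ([390.4, 220.9, 429.2, 273.5], 0.82), ([236.5, 185.8, 298.3, 217.5], 0.68)]
ring [([320.3, 169.4, 378.3, 188.0], 0.94), ([393.7, 221.7, 430.8, 273.9], 0.92), ([238.3, 185.0, 296.3, 221.7], 0.78)]
top [[497.2451987713049, 0.0, 323.0607958195588], [0.0, 497.2451987713049, 199.32506734807984], [0.0, 0.0, 1.0]] [0.00725996 0.         0.         0.         0.        ] [[0.010851777701267907, -0.9999378572142722, 0.0025535525159748685], [-0.9917121803819884, -0.011089383741472897, -0.12799990957120527], [0.1280202726240053, -0.0011433625688882182, -0.9917708921516657]] [0.0070912862803696065, 0.5271704770974253, 1.4170262073657636]
fixture [([246.7, 150.4, 279.2, 197.7], 0.88), ([319.6, 216.3, 334.3, 229.6], 0.59)]
pin []
pliers [([378.0, 149.1, 418.8, 219.0], 0.86), ([378.0, 243.9, 401.2, 314.8], 0.85), ([232.0, 221.2, 282.1, 270.5], 0.81)]
ring [([234.6, 223.9, 295.5, 279.2], 0.97), ([380.1, 244.0, 406.4, 312.3], 0.95), ([375.6, 150.9, 418.7, 216.9], 0.81)]
```

```bash
cd pics; python3 -c "
import cv2,numpy as np
cv2.imwrite('both0.png',np.vstack([cv2.imread('scene0.png'),cv2.imread('top0.png')])[:, :])"; ls
```

```text
both0.png
scene0.png
top0.png
```

View pics/top0.png

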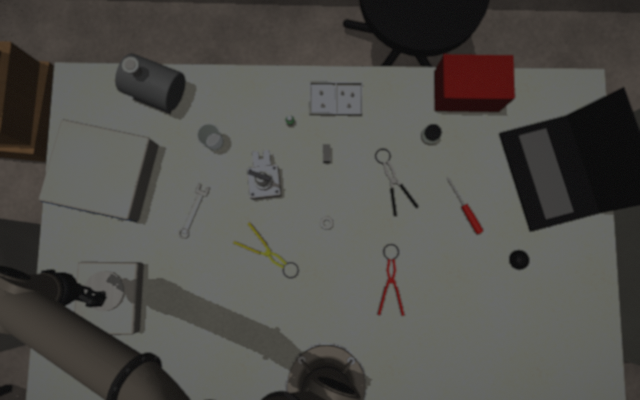

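View pics/scene0.png

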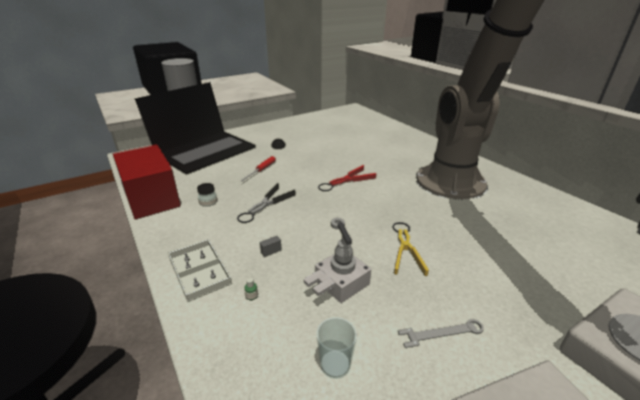

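The top view shows the block at about (264,180) with its ledge pointing up the image (+x), and the black pliers at about (395,180) with the ring at (383,156). In the scene view the block is at (340,275) and the pliers at (268,203).

```bash
cat > h.py <<'E'
import numpy as np, cv2
from bench import sensors, vision
def proj(p,X):
    X=np.atleast_2d(X).astype(float)
    return cv2.projectPoints(X,cv2.Rodrigues(p['R'])[0],p['t'],p['intrinsics'],np.array(p['D'],float))[0][:,0]
def back(p,uv,z):
    n=cv2.undistortPoints(np.array([[uv]],float),p['intrinsics'],np.array(p['D'],float))[0,0]
    d=p['R'].T@np.array([n[0],n[1],1]); c=-p['R'].T@p['t']
    return c+d*(z-c[2])/d[2]
def crop(p,x0,y0,w,h,k):
    c=p['color'][y0:y0+h,x0:x0+w,::-1]
    c=cv2.resize(c,None,fx=k,fy=k,interpolation=cv2.INTER_CUBIC)
    c=cv2.convertScaleAbs(c,alpha=1.5)
    for i in range(0,w,10):
        cv2.putText(c,str(x0+i),(i*k,8),0,.3,(0,255,255),1); cv2.line(c,(i*k,10),(i*k,14),(0,255,255),1)
    for i in range(0,h,10): cv2.putText(c,str(y0+i),(0,i*k+4),0,.3,(0,255,255),1)
    return c
E
python3 - <<'E'
from h import *
import pickle
T=vision.snapshot('top'); S=vision.snapshot('scene'); pickle.dump((T,S),open('p0.pkl','wb'))
a=np.hstack([crop(T,235,140,55,65,7),crop(S,295,210,80,95,5)[:455]])if 0 else None
A=crop(T,236,142,54,64,7); B=crop(S,298,212,74,94,5)
C=crop(T,370,145,52,74,4); D=crop(S,233,180,70,45,5)
W=np.zeros((600,800,3),np.uint8)
W[:A.shape[0]*6//7,:A.shape[1]*6//7]=cv2.resize(A,(A.shape[1]*6//7,A.shape[0]*6//7)) if 0 else W[:A.shape[0]*6//7,:A.shape[1]*6//7]
W=np.zeros((600,800,3),np.uint8)
A=crop(T,240,146,46,56,8); W[:448,:368]=A
B=crop(S,302,214,70,92,6)[:552]; W[:552,378:798]=B
cv2.imwrite('pics/fix.png',W)
W=np.zeros((600,800,3),np.uint8)
W[:592,:416]=crop(T,370,145,52,74,8); W[:276,424:796]=crop(S,236,178,62,46,6)
cv2.imwrite('pics/pl.png',W)
for n,p in (('top',T),('scene',S)):
  for q in ('pliers','fixture','pin'):
    for d in vision.trace(p,q)[:3]:
      m=d['pixels']; ys,xs=np.nonzero(m); print(n,q,round(d['score'],2),m.sum(),np.round(d['bbox'],1).tolist(),xs.mean().round(1),ys.mean().round(1))
# approximate
print(back(T,(383.5,156.5),.0035),back(S,(246,217),.0035))
E
```

```text
top pliers 0.96 482 [378.4, 244.7, 404.1, 314.2] 390.7 286.6
top pliers 0.72 253 [232.3, 224.5, 286.6, 269.1] 262.7 250.5
top pliers 0.57 509 [376.2, 149.3, 420.1, 220.9] 395.6 184.7
top fixture 0.87 1163 [248.3, 150.6, 283.3, 197.8] 264.7 178.1
top pin 0.56 137 [250.7, 170.2, 271.2, 183.7] 259.3 175.8
scene pliers 0.83 486 [317.3, 164.0, 375.4, 193.0] 349.3 177.9
scene pliers 0.82 541 [237.6, 183.9, 296.4, 223.2] 267.0 201.7
scene pliers 0.59 612 [393.9, 221.9, 429.6, 274.3] 407.6 248.3
scene fixture 0.83 2272 [300.3, 244.5, 370.9, 304.0] 339.4 275.1
scene pin 0.8 256 [335.7, 224.4, 351.2, 248.0] 343.4 236.6
scene pin 0.62 2314 [297.1, 246.5, 372.1, 301.1] 339.2 275.1
[ 0.66312876 -0.16784168  0.0035    ] [ 0.66396747 -0.16108521  0.0035    ]
```

View pics/fix.png

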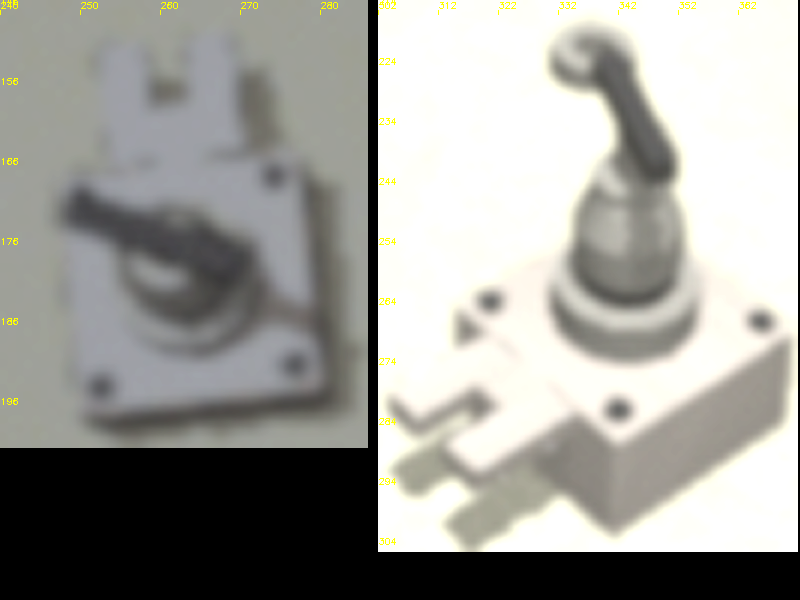

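View pics/pl.png

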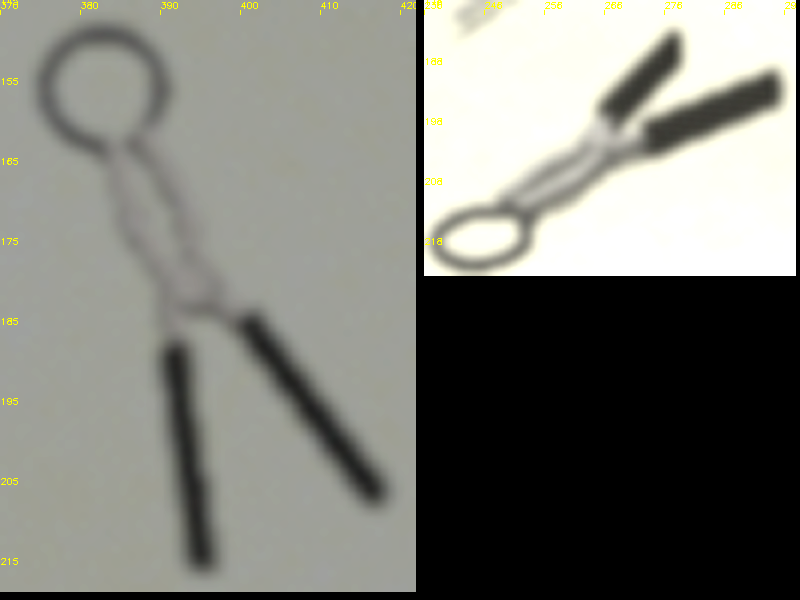

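The fixture crops show three screws in each view: top (273.7,167.7), (276.2,191.2), (252.1,194.1); scene (320,264), (365,267), (342,282). The T-bar runs top (250,171) to (269,179). The pliers crop shows the ring centre at top (382.5,155.6) and scene (245.2,217.2), with the handles splayed towards the bottom right in the top view.

```bash
cat > fit.py <<'E'
from h import *
import pickle
from scipy.optimize import least_squares
from scipy.spatial.transform import Rotation as Ro
T,S=pickle.load(open('p0.pkl','rb'))
def tp(X,Y,x0,y0,k): return np.array([x0+(X+.5)/k-.5,y0+(Y+.5)/k-.5])
t=lambda X,Y:tp(X,Y,240,146,8); s=lambda X,Y:tp(X-378,Y,302,214,6)
# screws a*(+-1,+-1) z=.05 ; order (+,-),( -,-),(-,+) for top ; ( +,+)?
tops={(1,-1):t(273,177),(-1,-1):t(293,365),(-1,1):t(100,388)}
tc=[((45,-45),t(300,155)),((-45,-45),t(322,388)),((-45,45),t(84,412))]   # block top corners
for k,v in tops.items(): print('top screw',k,back(T,v,.05).round(4))
for v in (s(489,301),s(760,320),s(619,410)): print('scene screw',back(S,v,.05).round(4))
# scene corner candidates
print('scene front top corner',back(S,s(615,442),.05).round(4),'bottom',back(S,s(613,533),0).round(4))
for n,v in tc: print('top corner',n,back(T,v,.05).round(4))
# notch in top image: left/right edges, closed end
for v in (t(147,90),t(190,90),t(167,103)): print('notch',back(T,v,.05).round(4))
# pin bar ends top z=.147
print('bar top',[back(T,t(*v),.147).round(4) for v in((72,207),(240,262))])
print('bar scene',[back(S,s(*v),.141).round(4) for v in((592,55),(655,168))])
a=lambda X,Y:tp(X,Y,370,145,8); b=lambda X,Y:tp(X-424,Y,236,178,6)
print('ring',back(T,a(103.5,88.5),.0035).round(4),back(S,b(481.5,237.5),.0035).round(4))
print('handle top: inner/outer ends',[back(T,a(*v),.022).round(4) for v in((175,347),(202,565),(250,320),(376,495))])
print('handle scene',[back(S,b(*v),.015).round(4) for v in((608,110),(676,45),(650,138),(775,85))])
R=Ro.from_quat(sensors.get_state()['tool_rot']).as_matrix(); print(R.round(3))
E
python3 fit.py
```

```text
top screw (1, -1) [0.6161 0.1575 0.05  ]
top screw (-1, -1) [0.5472 0.1486 0.05  ]
top screw (-1, 1) [0.538  0.2181 0.05  ]
scene screw [0.6164 0.1577 0.05  ]
scene screw [0.5379 0.2186 0.05  ]
scene screw [0.6076 0.228  0.05  ]
scene front top corner [0.6174 0.2395 0.05  ] bottom [0.6138 0.236  0.    ]
top corner (45, -45) [0.6244 0.1479 0.05  ]
top corner (-45, -45) [0.5389 0.138  0.05  ]
top corner (-45, 45) [0.5292 0.2236 0.05  ]
notch [0.6478 0.2042 0.05  ]
notch [0.648  0.1885 0.05  ]
notch [0.6431 0.1967 0.05  ]
bar top [array([0.5863, 0.2155, 0.147 ]), array([0.5681, 0.1582, 0.147 ])]
bar scene [array([0.5699, 0.1528, 0.141 ]), array([0.5884, 0.2163, 0.141 ])]
ring [ 0.6658 -0.1648  0.0035] [ 0.6663 -0.1616  0.0035]
handle top: inner/outer ends [array([ 0.5647, -0.1885,  0.022 ]), array([ 0.4841, -0.1979,  0.022 ]), array([ 0.5751, -0.2163,  0.022 ]), array([ 0.5106, -0.262 ,  0.022 ])]
handle scene [array([ 0.5733, -0.2167,  0.015 ]), array([ 0.514 , -0.2573,  0.015 ]), array([ 0.5669, -0.1814,  0.015 ]), array([ 0.4891, -0.1929,  0.015 ])]
[[ 0.    -0.903  0.43 ]
 [ 0.     0.43   0.903]
 [-1.    -0.     0.   ]]
```

Call:
apply_moves(
  plan=[
    [4.97,-6.65,-0.4,0,0,-13.6,0],
    [4.97,-6.65,-0.4,0,0,-13.6,0],
    [4.97,-6.65,-0.4,0,0,-13.6,0],
    [4.97,-6.65,-0.4,0,0,-13.6,0],
    [4.97,-6.65,-0.4,0,0,-13.6,0],
    [4.97,-6.65,-0.4,0,0,-13.6,0],
    [4.97,-6.65,-0.4,0,0,-13.6,0],
    [4.97,-6.65,-0.4,0,0,-13.6,0],
    [4.97,-6.65,-0.4,0,0,-13.6,0],
    [4.97,-6.65,-0.4,0,0,-13.6,0],
    [4.97,-6.65,-0.4,0,0,-13.6,0],
    [4.97,-6.65,-0.4,0,0,-13.6,0],
  ],
)

```text
time_s: 2.4
tool_pos: [0.5772, 0.1894, 0.2214]
tool_rot: [0.104, 0.699, -0.104, 0.699]
wrist_force: [-0.0, -0.0, -0.5]
width: 0.999
```

Call:
apply_moves(
  plan=[
    [0,0,-0.7,0,0,0,0],
    [0,0,-1.2,0,0,0,0],
    [0,0,-1.4,0,0,0,0],
    [0,0,-1.4,0,0,0,0],
    [0,0,-1.4,0,0,0,0],
    [0,0,-1.4,0,0,0,150],
    [0,0,-1.4,0,0,0,255],
    [0,0,-1.4,0,0,0,255],
    [0,0,-1.4,0,0,0,255],
    [0,0,-1.4,0,0,0,255],
    [0,0,-1.4,0,0,0,255],
    [0,0,-1.4,0,0,0,255],
  ],
)

```text
time_s: 3.9
tool_pos: [0.578, 0.1878, 0.1375]
tool_rot: [0.105, 0.699, -0.105, 0.699]
wrist_force: [0.1, -0.5, 1.7]
width: 0.126
```

```bash
python3 - <<'E'
from h import *
s=sensors.get_state(); print(s['tool_pos'],s['wrist_force'],s['torque'],s['width'])
E
```

```text
[0.57797727 0.18778592 0.13750355] [ 0.06955112 -0.46547797  1.69749732] [-0.08242938  0.0363908   0.01054033] 0.12614863239412327
```

Call:
apply_moves(
  plan=[
    [0,0,0.15,0,0,0,255],
    [0,0,0.4,0,0,0,255],
    [0,0,0.8,0,0,0,255],
    [0,0,1.1,0,0,0,255],
    [0,0,1.1,0,0,0,255],
    [0,0,1.1,0,0,0,255],
    [0,0,1.1,0,0,0,255],
  ],
)

```text
time_s: 4.78
tool_pos: [0.5772, 0.1877, 0.2023]
tool_rot: [0.105, 0.7, -0.105, 0.699]
wrist_force: [-0.3, -0.4, -0.5]
width: 0.127
```

```bash
python3 - <<'E'
from h import *
s=sensors.get_state(); print(s['time_s'],s['tool_pos'],s['wrist_force'],s['torque'],s['width'])
T=vision.snapshot('top'); S=vision.snapshot('scene')
W=np.zeros((600,800,3),np.uint8)
W[:480,:368]=crop(T,236,142,46,60,8); W[:,372:792]=crop(S,302,190,70,100,6); cv2.imwrite('pics/lift.png',W)
E
```

```text
4.775 [0.57717155 0.18767947 0.20231514] [-0.30139133 -0.39940725 -0.53653621] [ 0.0339114  -0.03404126 -0.01763954] 0.12708123920540598
```

View pics/lift.png

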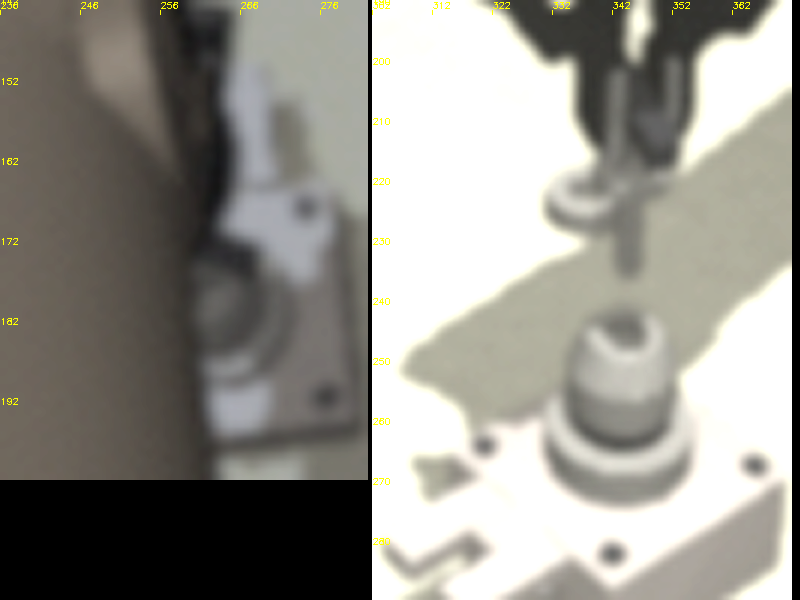

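```bash
python3 - <<'E'
from h import *
import pickle
T,S=pickle.load(open('p0.pkl','rb'))
for z in (.11,.13,.15,.1775): print(z,proj(S,[[.5772,.1877,z],[.5772,.1880,z],[.5782,.1906,z]]).round(2).tolist())
E
```

```text
0.11 [[343.4, 243.96], [343.48, 244.04], [343.82, 244.87]]
0.13 [[343.76, 236.49], [343.84, 236.57], [344.18, 237.39]]
0.15 [[344.12, 228.82], [344.21, 228.9], [344.55, 229.71]]
0.1775 [[344.64, 217.93], [344.73, 218.0], [345.08, 218.79]]
```

Call:
apply_moves(
  plan=[
    [0.4,0.05,0,0,0,-1.8,255],
    [0.8,0.1,0,0,0,-3.6,255],
    [1.27,0.165,0,0,0,-5.4,255],
    [1.27,0.165,0,0,0,-7.2,255],
    [1.27,0.165,0,0,0,-9,255],
    [1.27,0.165,0,0,0,-11,255],
    [1.27,0.165,0,0,0,-11,255],
    [1.27,0.165,0,0,0,-11,255],
    [1.27,0.165,0,0,0,-11,255],
  ],
)

```text
time_s: 6.0
tool_pos: [0.654, 0.1977, 0.2033]
tool_rot: [0.469, 0.53, -0.469, 0.53]
wrist_force: [-0.0, 1.3, -0.8]
width: 0.128
```

```bash
python3 - <<'E'
from h import *
from scipy.spatial.transform import Rotation as Ro
s=sensors.get_state(); print(s['time_s'],s['tool_pos'],s['wrist_force'],s['width'],Ro.from_quat(s['tool_rot']).as_matrix().round(3)[:,2],s['q'])
S=vision.snapshot('scene')
W=crop(S,290,195,80,100,6); cv2.imwrite('pics/notch.png',W)
p=s['tool_pos']
for z in (.13,.15): print(z,proj(S,[[p[0],p[1],z]]).round(2).tolist())
u=np.array([np.cos(.127),np.sin(.127)])
print(proj(S,[[.5772+u[0]*d-u[1]*w,.188+u[1]*d+u[0]*w,.05] for d in(.0655,.091) for w in(-.007,.007)]).round(1).tolist())
E
```

```text
6.0 [0.65403486 0.19766977 0.20332209] [-0.0369545   1.2702832  -0.80386665] 0.1275697057650311 [ 0.122 -0.993 -0.   ] [-0.83005398  0.58988289  0.72079095  1.51017537 -0.40574029  1.19535666
 -1.49179076]
0.13 [[315.04, 252.07]]
0.15 [[315.01, 244.17]]
[[317.5, 277.1], [321.7, 280.8], [308.0, 282.7], [312.2, 286.6]]
```

View pics/notch.png

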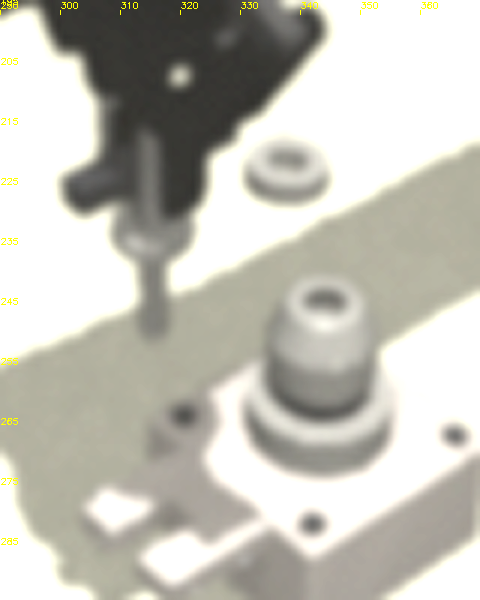

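Call:
apply_moves(
  plan=[
    [0,0,-0.6,0,0,0,255],
    [0,0,-1.1,0,0,0,255],
    [0,0,-1.3,0,0,0,255],
    [0,0,-1.4,0,0,0,255],
    [0,0,-1.5,0,0,0,255],
    [0,0,-1.6,0,0,0,255],
    [0,0,-1.6,0,0,0,255],
  ],
)

```text
time_s: 6.92
tool_pos: [0.6539, 0.1978, 0.1072]
tool_rot: [0.469, 0.529, -0.469, 0.529]
wrist_force: [0.3, 0.5, -0.2]
width: 0.124
```

Call:
apply_moves(
  plan=[
    [0,0,-0.15,0,0,0,255],
    [0,0,-0.3,0,0,0,255],
    [0,0,-0.4,0,0,0,255],
    [0,0,-0.45,0,0,0,255],
    [0,0,-0.48,0,0,0,255],
    [0,0,-0.5,0,0,0,255],
    [0,0,-0.5,0,0,0,255],
  ],
)

```text
time_s: 7.8
tool_pos: [0.6543, 0.1977, 0.0777]
tool_rot: [0.469, 0.529, -0.469, 0.529]
wrist_force: [-0.8, -0.4, 0.6]
width: 0.126
```

Call:
apply_moves(
  plan=[
    [0,0,0,0,0,0,150],
    [0,0,0,0,0,0,100],
    [0,0,0,0,0,0,100],
    [0,0,0,0,0,0,100],
    [0,0,0,0,0,0,100],
    [0,0,0.5,0,0,0,100],
    [0,0,1,0,0,0,100],
    [0,0,1.6,0,0,0,50],
    [0,0,2.2,0,0,0,0],
    [0,0,2.2,0,0,0,0],
  ],
)

```text
time_s: 9.05
tool_pos: [0.6562, 0.1976, 0.213]
tool_rot: [0.471, 0.528, -0.467, 0.53]
wrist_force: [0.2, -0.2, 0.5]
width: 1.001
```

Call:
apply_moves(
  plan=[
    [-0.3,-1,0,0,0,0.5,0],
    [-0.6,-2,0,0,0,1,0],
    [-0.8,-3,0,0,0,1.5,0],
    [-1.1,-4,0,0,0,2,0],
    [-1.3,-5,0,0,0,2.37,0],
    [-1.6,-6,-0.5,0,0,2.37,0],
    [-1.785,-6.777,-1,0,0,2.37,0],
    [-1.785,-6.777,-1.8,0,0,2.37,0],
    [-1.785,-6.777,-1.8,0,0,2.37,0],
    [-1.785,-6.777,-1.8,0,0,2.37,0],
    [-1.785,-6.777,-1.8,0,0,2.37,0],
  ],
)

```text
time_s: 10.42
tool_pos: [0.5487, -0.2085, 0.1032]
tool_rot: [0.4, 0.582, -0.399, 0.585]
wrist_force: [-0.6, -0.3, -0.5]
width: 1.003
```

```bash
python3 - <<'E'
from h import *
from scipy.spatial.transform import Rotation as Ro
T=vision.snapshot('top'); S=vision.snapshot('scene')
s=sensors.get_state(); print(s['time_s'],s['tool_pos'],s['wrist_force'],s['width'],Ro.from_quat(s['tool_rot']).as_matrix().round(3)[:,2],s['q'])
W=np.zeros((600,800,3),np.uint8)
W[:480,:400]=crop(S,285,215,80,96,5); W[:480,410:798]=crop(S,228,140,97,120,4)[:, :388]; cv2.imwrite('pics/pk.png',W)
E
```

```text
10.525 [ 0.54826639 -0.20853688  0.10288045] [ 0.06064642 -0.38585216  0.44219332] 1.0027896228206976 [ 0.362 -0.932  0.001] [-0.2334927   0.52864503  0.69552899  1.85000733 -0.42191512  0.91194613
 -0.54216523]
```

View pics/pk.png

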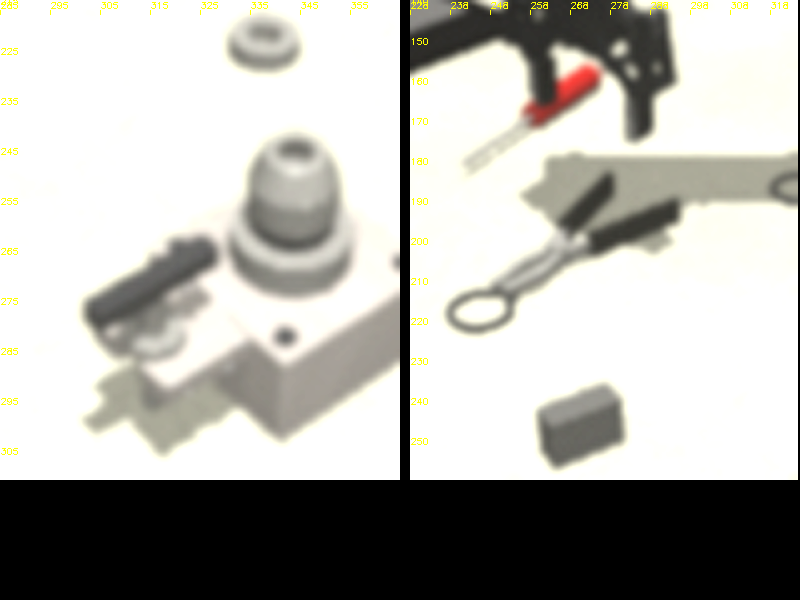

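The pin is parked: its collar sits on the ledge around scene (316,283), with the bar from (305,276) to (326,265). The gripper is open above the black pliers, whose pose has not changed.

Call:
apply_moves(
  plan=[
    [0,0,-0.6,0,0,0,0],
    [0,0,-1.1,0,0,0,0],
    [0,0,-1.35,0,0,0,0],
    [-0.02,-0.01,-1.4,0,0,0,0],
    [-0.02,-0.01,-1.4,0,0,0,0],
    [-0.02,-0.01,-1.4,0,0,0,0],
  ],
)

```text
time_s: 11.28
tool_pos: [0.5466, -0.2099, 0.0185]
tool_rot: [0.4, 0.582, -0.4, 0.584]
wrist_force: [-0.5, -1.1, -0.7]
width: 1.006
```

Call:
apply_moves(
  plan=[
    [0,0,0,0,0,0,80],
    [0,0,0,0,0,0,120],
    [0,0,0,0,0,0,160],
    [0,0,0,0,0,0,200],
    [0,0,0,0,0,0,255],
    [0,0,0,0,0,0,255],
    [0,0,0,0,0,0,255],
    [0,0,0,0,0,0,255],
    [0,0,0,0,0,0,255],
  ],
)

```text
time_s: 12.4
tool_pos: [0.5469, -0.2116, 0.0205]
tool_rot: [0.401, 0.582, -0.4, 0.584]
wrist_force: [-4.4, 0.8, 17.9]
width: 0.286
```

Call:
apply_moves(
  plan=[
    [0,0,0.1,0,0,0,255],
    [0,0,0.4,0,0,0,255],
    [0,0,0.9,0,0,0,255],
    [0,0,1.5,0,0,0,255],
    [0,0,2,0,0,0,255],
    [0,0,2.2,0,0,0,255],
    [0,0,2.2,0,0,0,255],
    [0,0,2.2,0,0,0,255],
    [0,0,2.2,0,0,0,255],
  ],
)

```text
time_s: 13.52
tool_pos: [0.5449, -0.2091, 0.148]
tool_rot: [0.399, 0.584, -0.4, 0.582]
wrist_force: [-0.2, -0.5, -3.5]
width: 0.283
```

```bash
python3 - <<'E'
from h import *
import pickle
from scipy.spatial.transform import Rotation as Ro
T=vision.snapshot('top'); S=vision.snapshot('scene'); pickle.dump((T,S),open('p1.pkl','wb'))
s=sensors.get_state(); print(s['time_s'],s['tool_pos'],s['wrist_force'],s['torque'],s['width'],Ro.from_quat(s['tool_rot']).as_matrix().round(3).tolist(),s['q'])
p=s['tool_pos'];R=Ro.from_quat(s['tool_rot']).as_matrix()
u=np.array([-R[1,2],R[0,2],0]);u/=np.linalg.norm(u); ex=p+u*.1279; ex[2]=p[2]+.005-.022+.0035
print('u',u,'expected ring',ex,proj(T,ex),proj(S,ex))
a,b=proj(T,ex)[0].astype(int),proj(S,ex)[0].astype(int)
W=np.zeros((600,800,3),np.uint8)
W[:480,:400]=crop(T,a[0]-20,a[1]-20,50,60,8); W[:480,402:792]=crop(S,b[0]-20,b[1]-35,65,80,6); cv2.imwrite('pics/pl2.png',W)
print(a-20,b-[20,35])
E
```

```text
13.625 [ 0.54527345 -0.20938731  0.14845142] [-0.61058909 -0.89756473 -3.29396773] [ 0.01517219  0.06120678 -0.02118303] 0.2831068433392859 [[-0.002, 0.933, 0.361], [0.0, 0.361, -0.933], [-1.0, -0.002, -0.001]] [-0.26721693  0.47219531  0.73841775  1.81695729 -0.37219328  0.99784864
 -0.57897985]
u [0.93275189 0.36051894 0.        ] expected ring [ 0.66457242 -0.16327694  0.13495142] [[387.72181739 145.76974096]] [[240.42904153 176.40276067]]
[367 125] [220 141]
```

View pics/pl2.png

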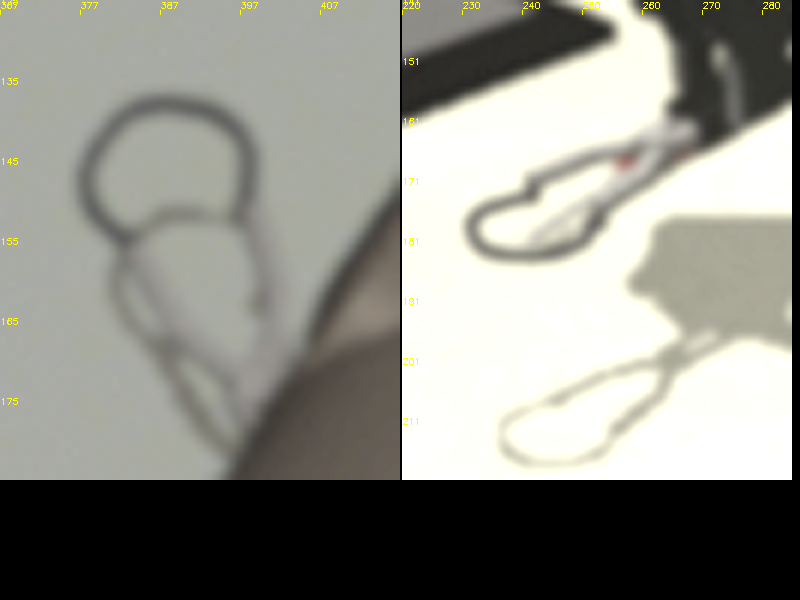

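```bash
cat > rect.py <<'E'
from h import *
def rect(p,o,u,z,xr,yr,k):
    # picture in pliers-like frame: rows = +u upward, cols = v (right of u); o=TCP xy ; k px/mm
    v=np.array([u[1],-u[0]])
    X=np.arange(yr[0],yr[1],1/k); Y=np.arange(xr[1],xr[0],-1/k)
    gx,gy=np.meshgrid(X,Y)
    P=np.stack([o[0]+(gy*u[0]+gx*v[0])/1e3,o[1]+(gy*u[1]+gx*v[1])/1e3,np.full(gx.shape,z)],-1)
    m=proj(p,P.reshape(-1,3)).reshape(*gx.shape,2).astype(np.float32)
    im=cv2.remap(p['color'],m[...,0],m[...,1],cv2.INTER_CUBIC)[...,::-1].copy()
    im=cv2.convertScaleAbs(im,alpha=1.4)
    pt=lambda a,b:(int((b-yr[0])*k),int((xr[1]-a)*k))
    for a in range(int(xr[0]),int(xr[1]),10):
        cv2.putText(im,str(a),(0,pt(a,0)[1]+3),0,.32,(0,0,255),1); cv2.line(im,(22,pt(a,0)[1]),(28,pt(a,0)[1]),(0,0,255),1)
    for b in range(int(yr[0]),int(yr[1]),10): cv2.line(im,(pt(0,b)[0],0),(pt(0,b)[0],6),(0,0,255),1)
    cv2.line(im,pt(xr[0],0),pt(xr[1],0),(0,200,0),1)
    cv2.circle(im,pt(127.9,0),int(23*k),(255,0,0),1)
    return im
E
python3 - <<'E'
from rect import *
import pickle
T,S=pickle.load(open('p1.pkl','rb'))
o=np.array([.54527,-.20939]);u=np.array([.93275,.36052])
W=np.hstack([rect(p,o,u,.135,(60,170),(-40,40),5) for p in(T,S)]); print(W.shape)
cv2.imwrite('pics/r1.png',W)
E
```

```text
(550, 800, 3)
```

View pics/r1.png

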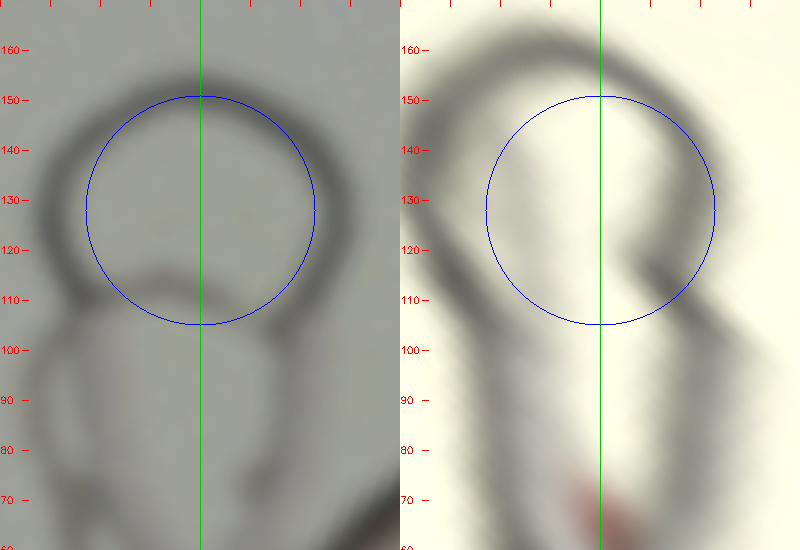

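Call:
apply_moves(
  plan=[
    [0,0,0.2,0,0,0,255],
    [-0.1,0.4,0.4,0,0,0,255],
    [-0.25,1,0.4,0,0,0,255],
    [-0.4,1.6,0.4,0,0,0,255],
    [-0.55,2.2,0.4,0,0,0,255],
    [-0.7,2.8,0.4,0,0,0,255],
    [-0.85,3.4,0.4,0,0,0,255],
    [-1,4,0.4,0,0,0,255],
    [-1.15,4.6,0.4,0,0,0,255],
    [-1.3,5.2,0.4,0,0,0,255],
    [-1.4,5.6,0.4,0,0,0,255],
    [-1.457,5.855,0.4,0,0,0,255],
  ],
)

```text
time_s: 15.12
tool_pos: [0.4584, 0.143, 0.174]
tool_rot: [0.4, 0.583, -0.399, 0.584]
wrist_force: [0.3, -0.4, -2.5]
width: 0.284
```

Call:
apply_moves(
  plan=[
    [0,0,0,0,0,0,255],
    [0,0,0,0,0,0,255],
    [0,0,0,0,0,0,255],
  ],
)

```text
time_s: 15.5
tool_pos: [0.4587, 0.1404, 0.1734]
tool_rot: [0.4, 0.583, -0.401, 0.583]
wrist_force: [0.2, -0.2, -2.6]
width: 0.284
```

```bash
python3 - <<'E'
from rect import *
import pickle
from scipy.spatial.transform import Rotation as Ro
T=vision.snapshot('top'); S=vision.snapshot('scene'); pickle.dump((T,S),open('p2.pkl','wb'))
s=sensors.get_state(); print(s['time_s'],s['tool_pos'],s['wrist_force'],s['torque'],s['width'],s['q'])
p=s['tool_pos'];R=Ro.from_quat(s['tool_rot']).as_matrix()
u=np.array([-R[1,2],R[0,2],0]);u/=np.linalg.norm(u); print(u,R[:,0])
print('shaft top px',proj(S,[.5772,.188,.11]),proj(T,[.5772,.188,.11]))
A=rect(T,p[:2],u[:2],p[2]-.018,(80,160),(-40,40),4)
W=np.zeros((600,800,3),np.uint8); W[:320,:320]=A
B=crop(S,300,185,120,120,4); W[:480,320:800]=B
cv2.imwrite('pics/r2.png',W)
E
```

```text
15.6 [0.45853267 0.1408563  0.17334047] [-0.54835044  0.27679982 -3.23379449] [-0.00226537  0.0433252   0.00443056] 0.2836167119818262 [-1.01062579  0.21085621  0.70854049  2.03004348 -0.16698075  0.95714869
 -1.4198922 ]
[0.93331292 0.35906404 0.        ] [ 4.49921078e-07 -3.32053141e-04 -9.99999945e-01]
shaft top px [[343.48293417 244.03585512]] [[260.30269282 177.22035353]]
```

View pics/r2.png

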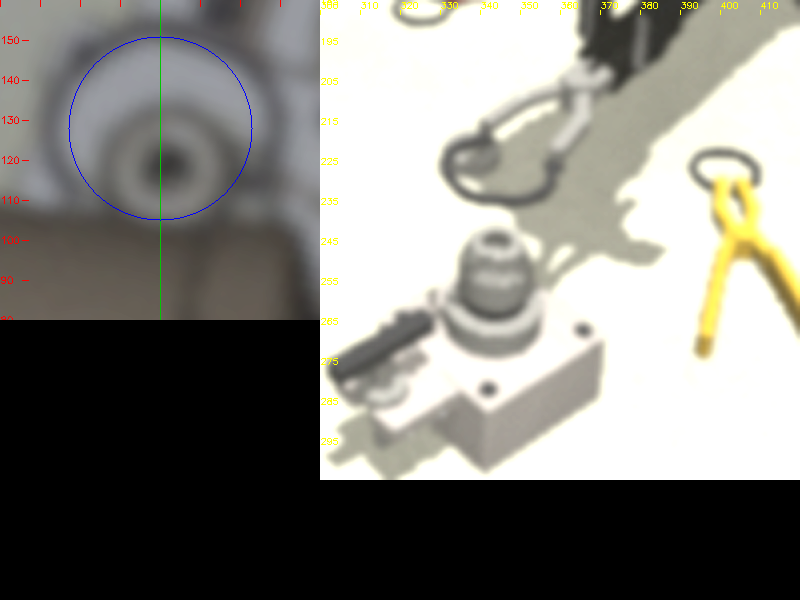

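```bash
cat > tilt.py <<'E'
from rect import *
import pickle
from scipy.optimize import minimize
from scipy.interpolate import splprep,splev
from scipy.ndimage import gaussian_filter
T,S=pickle.load(open('p1.pkl','rb'))
o=np.array([.54527,-.20939]);u=np.array([.93275,.36052]);v=np.array([u[1],-u[0]])
uv=np.array([(112,-24.5),(128,-29.6),(144,-21),(152.4,0),(145,20),(128,27.6),(110,19)],float)
P=lambda a,z:np.c_[o+(a[:,:1]*u+a[:,1:]*v)/1e3,np.full(len(a),z)]
gs=lambda p:gaussian_filter(p['color'].astype(float).mean(2),.7)
gT,gS=gs(T),gs(S)
def dense(a): 
    t,_=splprep(a.T,s=0); return np.array(splev(np.linspace(0,1,80),t)).T
samp=lambda g,q:cv2.remap(g.astype(np.float32),q[:,0].astype(np.float32).reshape(-1,1),q[:,1].astype(np.float32).reshape(-1,1),cv2.INTER_CUBIC).ravel()
f=lambda d:samp(gT,proj(T,P(dense(uv+d.reshape(-1,2)),.135))).mean()+.3*(d**2).mean()
r=minimize(f,np.zeros(14),method='Powell'); a=dense(uv+r.x.reshape(-1,2)); print((uv+r.x.reshape(-1,2)).round(1).tolist(),r.fun)
pT=proj(T,P(a,.135)); c=-T['R'].T@T['t']; ray=P(a,.135)-c
def pts(x):
    z0,al,be=x; z=.127+(z0+al*(a[:,0]-128)/20+be*a[:,1]/20)/1e3
    return c+ray*((z-c[2])/ray[:,2])[:,None]
g=lambda x:samp(gS,proj(S,pts(x))).mean()
best=min((minimize(g,[z,al,be],method='Nelder-Mead') for z in(-3,0,4) for al in(-1,1) for be in (-1,1)),key=lambda r:r.fun)
print(best.x.round(2),best.fun,g([0,0,0]))
q=pts(best.x)[:,:2]-o; q=np.c_[q@u,q@v]*1e3; print('u max',q[:,0].max(),'v',q[:,1].min(),q[:,1].max())
for al in np.arange(-2,2.1,.5): # profile
    b=minimize(lambda y:g([y[0],al,y[1]]),[best.x[0],best.x[2]],method='Nelder-Mead'); print(al,b.x.round(2),round(b.fun,2))
E
python3 tilt.py
```

```text
[[112.0, -23.7], [128.0, -29.5], [143.4, -21.0], [151.4, -0.0], [142.9, 19.6], [128.0, 27.1], [110.0, 19.1]] 76.75932994814978
[ 2.14 -0.23 -0.4 ] 102.39265441894531 108.10996
u max 152.56477697658204 v -28.681526332221498 28.77141303505036
-2.0 [ 3.04 -0.46] 104.07
-1.5 [ 2.68 -0.69] 103.17
-1.0 [ 2.51 -0.5 ] 102.71
-0.5 [ 2.2  -0.44] 102.44
0.0 [ 1.99 -0.42] 102.42
0.5 [ 1.71 -0.38] 102.71
1.0 [ 1.48 -0.39] 103.21
1.5 [ 1.37 -0.11] 103.87
2.0 [1.23 0.03] 104.79
```

Call:
apply_moves(
  plan=[
    [0,0.017,0,0.048,-0.124,0,255],
    [0,0.017,-0.15,0.048,-0.124,0,255],
    [0,0.017,-0.3,0.048,-0.124,0,255],
    [0,0.017,-0.45,0.048,-0.124,0,255],
    [0,0.017,-0.6,0.048,-0.124,0,255],
    [0,0.017,-0.7,0.048,-0.124,0,255],
    [0,0.017,-0.8,0.048,-0.124,0,255],
    [0,0.017,-0.9,0.048,-0.124,0,255],
    [0,0.017,-0.9,0.048,-0.124,0,255],
  ],
)

```text
time_s: 16.73
tool_pos: [0.458, 0.1427, 0.1189]
tool_rot: [0.404, 0.581, -0.396, 0.586]
wrist_force: [-0.1, 0.1, -3.3]
width: 0.284
```

```bash
python3 - <<'E'
from rect import *
import pickle
T=vision.snapshot('top'); S=vision.snapshot('scene'); pickle.dump((T,S),open('p3.pkl','wb'))
s=sensors.get_state(); print(s['time_s'],s['tool_pos'],s['wrist_force'],s['torque'],s['width'])
W=np.zeros((600,800,3),np.uint8)
W[:,:480]=crop(S,320,225,48,60,10)
A=crop(T,243,150,40,55,8); W[:440,480:800]=A
cv2.imwrite('pics/d1.png',W)
E
```

```text
16.825 [0.45846978 0.14280281 0.11942688] [-0.11716509  0.07891706 -2.70383504] [-0.08540429  0.05064165  0.00244017] 0.2850423567937027
```

View pics/d1.png

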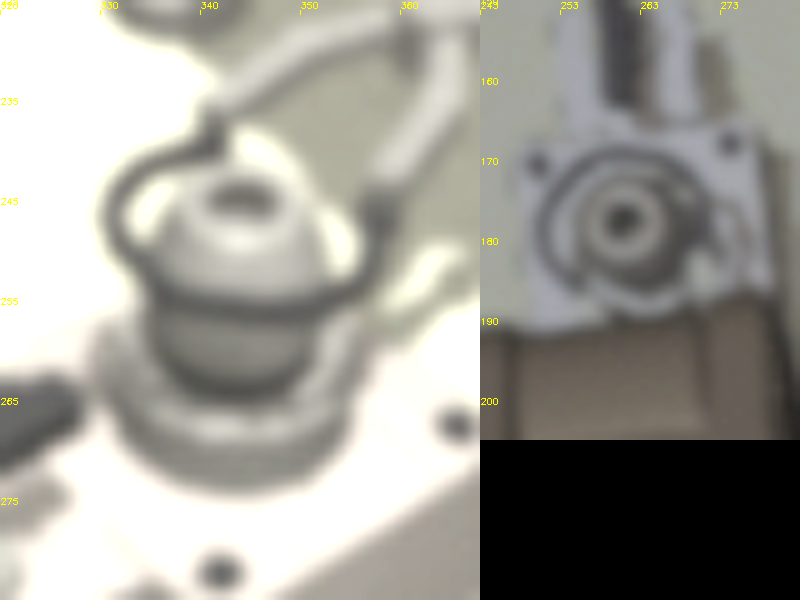

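The ring encircles the tapered shaft end: in the scene view it spans x 330–358 around the shaft at 343, and in the top view it is centred on the bore at (260,178). No contact force so far, so I continue down.

Call:
apply_moves(
  plan=[
    [0,0,-0.06,0,0,0,255],
    [0,0,-0.12,0,0,0,255],
    [0,0,-0.18,0,0,0,255],
    [0,0,-0.22,0,0,0,255],
    [0,0,-0.22,0,0,0,255],
  ],
)

```text
time_s: 17.45
tool_pos: [0.4582, 0.1427, 0.1059]
tool_rot: [0.404, 0.58, -0.396, 0.586]
wrist_force: [0.5, 0.1, -2.9]
width: 0.29
```

Call:
apply_moves(
  plan=[
    [0,0,-0.05,0,0,0,255],
    [0,0,-0.1,0,0,0,255],
    [0,0,-0.15,0,0,0,255],
    [0,0,-0.2,0,0,0,255],
    [0,0,-0.2,0,0,0,255],
    [0,0,-0.2,0,0,0,255],
  ],
)

```text
time_s: 18.2
tool_pos: [0.4584, 0.1428, 0.0942]
tool_rot: [0.404, 0.58, -0.396, 0.586]
wrist_force: [0.4, 0.3, -1.7]
width: 0.282
```

```bash
python3 - <<'E'
from rect import *
import pickle
T=vision.snapshot('top'); S=vision.snapshot('scene'); pickle.dump((T,S),open('p4.pkl','wb'))
s=sensors.get_state(); print(s['time_s'],s['tool_pos'],s['wrist_force'],s['torque'],s['width'])
a=crop(S,320,235,48,60,10)[:, :480]
b=a.copy()
# overlay: shaft circles at z .077 (r20), .068 (r18.5 & r27)
pt=lambda q:(int((q[0]-320+.5)*10),int((q[1]-235+.5)*10))
for z,r,c in((.077,.020,(0,255,0)),(.068,.0185,(0,255,255)),(.068,.027,(0,0,255))):
    t=np.linspace(0,2*np.pi,80); q=proj(S,np.c_[.5772+r*np.cos(t),.188+r*np.sin(t),0*t+z])
    cv2.polylines(b,[np.array([pt(x) for x in q])],True,c,1)
cv2.imwrite('pics/d2.png',cv2.resize(np.hstack([a,b]),(800,500)))
E
```

```text
18.3 [0.45847996 0.1428485  0.0942608 ] [-0.17836085 -0.28304599 -3.59013506] [-0.03067969  0.0268635  -0.022165  ] 0.2833913166891349
```

View pics/d2.png

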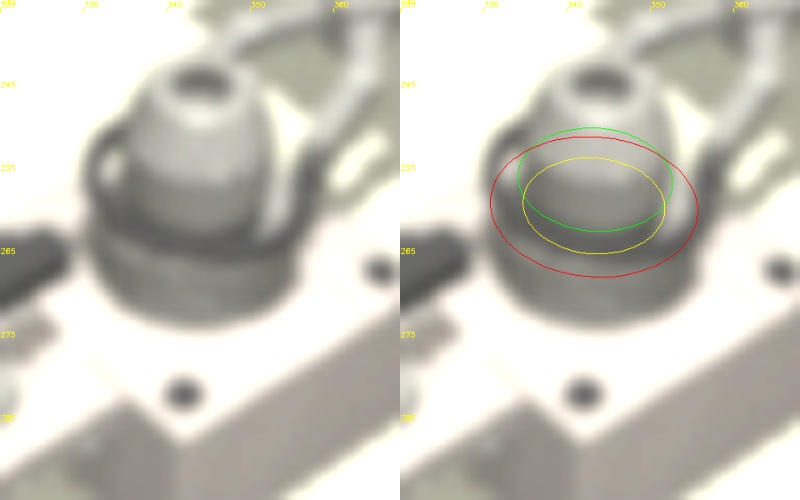

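```bash
python3 - <<'E'
from rect import *
import pickle
from scipy.interpolate import splprep,splev
T,S=pickle.load(open('p4.pkl','rb'))
uv=np.array([[112.0,-23.7],[128.0,-29.0],[143.9,-20.6],[152.5,0],[143.9,20.6],[128,28.7],[111,22]])
t,_=splprep(uv.T,s=0); a=np.array(splev(np.linspace(0,1,80),t)).T
o=np.array([.45848,.14285]);u=np.array([.9333,.3591]);v=np.array([u[1],-u[0]])
g=S['color'].astype(float).mean(2)
for z in np.arange(.066,.086,.002):
    q=proj(S,np.c_[o+(a[:,:1]*u+a[:,1:]*v)/1e3,np.full(80,z)])
    d=cv2.remap(g.astype(np.float32),q[:,0].astype(np.float32)[:,None],q[:,1].astype(np.float32)[:,None],1)
    print(round(z,3),'left',q[:,0].min().round(1),'bottom',q[:,1].max().round(1),'dark',d.mean().round(1))
E
```

```text
0.066 left 330.5 bottom 268.3 dark 92.1
0.068 left 330.5 bottom 267.5 dark 89.7
0.07 left 330.5 bottom 266.8 dark 85.5
0.072 left 330.6 bottom 266.1 dark 80.6
0.074 left 330.6 bottom 265.4 dark 77.5
0.076 left 330.6 bottom 264.7 dark 78.0
0.078 left 330.6 bottom 264.0 dark 81.8
0.08 left 330.6 bottom 263.3 dark 87.8
0.082 left 330.6 bottom 262.6 dark 94.9
0.084 left 330.7 bottom 261.8 dark 102.2
```

Call:
apply_moves(
  plan=[
    [0,0,-0.02,0,0,0,255],
    [0,0,-0.04,0,0,0,255],
    [0,0,-0.05,0,0,0,255],
    [0,0,-0.05,0,0,0,255],
    [0,0,-0.05,0,0,0,255],
    [0,0,-0.05,0,0,0,255],
  ],
)

```text
time_s: 19.05
tool_pos: [0.4584, 0.1428, 0.0912]
tool_rot: [0.404, 0.58, -0.396, 0.586]
wrist_force: [0.1, 0.9, -2.7]
width: 0.285
```

```bash
python3 - <<'E'
from rect import *
import pickle
from scipy.interpolate import splprep,splev
from scipy.spatial.transform import Rotation as Ro
S=vision.snapshot('scene'); s=sensors.get_state(); print(s['time_s'],s['tool_pos'],s['wrist_force'],s['torque'],s['width'],s['qd'].max() if hasattr(s['qd'],'max') else max(s['qd']))
R=Ro.from_quat(s['tool_rot']).as_matrix()
uv=np.array([[112.0,-23.7],[128.0,-29.0],[143.9,-20.6],[152.5,0],[143.9,20.6],[128,28.7],[111,22]])
t,_=splprep(uv.T,s=0); a=np.array(splev(np.linspace(0,1,80),t)).T
o=s['tool_pos'][:2];u=np.array([-R[1,2],R[0,2]]);u/=np.linalg.norm(u);v=np.array([u[1],-u[0]])
print('ring centre',o+.1275*u)
g=S['color'].astype(np.float32).mean(2)
print([(round(z,3),float(cv2.remap(g,*[x.astype(np.float32)[:,None] for x in proj(S,np.c_[o+(a[:,:1]*u+a[:,1:]*v)/1e3,np.full(80,z)]).T],1).mean().round(1))) for z in np.arange(.066,.081,.0015)])
# pin check
print([(np.round(d['bbox'],1).tolist(),round(d['score'],2)) for d in vision.find_in(S,'pin')])
E
```

```text
19.1 [0.45838589 0.14281391 0.09118155] [ 0.19309754 -0.05740921 -2.53204523] [-0.03520348  0.02150347 -0.00897156] 0.2875613170209099 0.0007348574043067397
ring centre [0.57730494 0.18879771]
[(np.float64(0.066), 83.5), (np.float64(0.068), 80.69999694824219), (np.float64(0.069), 78.0), (np.float64(0.07), 76.4000015258789), (np.float64(0.072), 76.4000015258789), (np.float64(0.074), 78.30000305175781), (np.float64(0.075), 81.5), (np.float64(0.077), 85.0999984741211), (np.float64(0.078), 89.0), (np.float64(0.08), 93.30000305175781)]
[([300.4, 262.4, 329.0, 286.5], 0.79)]
```

```bash
python3 -c "
from bench import env; print(env.hand_in())"
```

```text
the job is handed in; nothing more can be done
None
```

The pin is parked in the notch and the spread snap ring is held around the groove. I handed the job in at about 19 s of the 72 s allowed, and no verdict was reported.

- **Pin:** I drew it up out of the bore, lowered it into the notch until its collar sat on the ledge, and released it. The detector still reported it at the ledge at the end.
- **Pliers:** I took the black pair by both handles and closed until the opening stopped. It then held steady at about 0.285, and the ring is visibly spread in the pictures. I brought the ring over the shaft end, corrected a slight nose-down tilt by 0.8°, and slid it down in stages.
- **Force:** There was no sign of contact on the way down; the vertical wrist force stayed around 2–3.5 N, which is the pliers' weight. The only notable load was 18 N upward while gripping the pliers on the bench.
- **Final position:** The ring's centre works out within about 1 mm of the shaft axis.
- **Disagreement:** The two height checks differ slightly. The arm pose puts the ring's mid height at about 73.5 mm and the picture at about 71 mm, either side of the 72.5 mm target. The roll is known only to about 1°.

I did not individually recheck the other things on the bench at the end; no contact with them was felt.

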